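# Roll a sample vial onto the reading line

## Robot

A 6-joint arm with a two-finger parallel gripper is mounted at the origin on the work surface. World frame = base frame: x ahead of the robot, y to its left, z up, the work surface at z = 0. Lengths are in m, angles in rad, forces in N, time in s.
With the tool pointing down it reaches from about 0.225 to 0.875 m from the base axis. Payload 3.4 kg.
Tool frame: the origin (TCP) lies between the finger pads; the fingertips stand 11 mm ahead of it and the grasp point (between the pads) lies 8 mm behind it; z points along the fingers, y is the direction in which the jaws open and shut (so a half turn about z gives the same grasp; the last joint's range is limited). The gripper opens to 85 mm and grips with 20 to 120 N. Pads are 22 mm wide; open, the fingers measure 114 mm over their backs; the gripper's body (76 mm by 85 mm) begins 54 mm behind the grasp point. The pads swing forward as they close: fully open they stand 13 mm farther back than shut.
Start: joints at [0.996, 0.276, 1.505, -0, 1.361, -0.121], TCP at [0.252, 0.517, 0.242] pointing down, gripper open.
Joint ranges: [-2.89, 2.89], [-0.75, 2.08], [0.22, 2.7], [-1.18, 4.32], [0.11, 2.71], [-2.7, 2.7]. Speed limits (rad/s): [2.57, 2.57, 3.14, 3.14, 3.14, 3.14].

## Interface

Orientations are given as a unit quaternion [w, x, y, z].
In Python, from rig import manip gives the robot as it stands. The module is installed in compiled form; this text tells all that it offers.
- The arm moves only by the tool move_arm, never from a script. Its argument "series" is a list that holds one entry, the list of rows, each a list of 7 numbers: the shift along the world's x, y, z in m, then the turn, a rotation vector about the world's x, y, z in rad, then the finger opening in m, from 0 to 0.0854. A call has 1 to 20 rows; each row shifts and turns the commanded pose from where the row before left it; what a row does not reach is not made up. A row lasts 1/12 s, in which the tool goes at most 41.7 mm and 7.16 degrees, less where a joint would pass 70% of its speed; a pose out of reach is approached as far as the arm can. A call with a gripper value outside its range is refused whole. The fingers move at their own pace and stop on an object; "newtons" is the grip in N (left out, the last holds). Time passes only in rows, so rows that do not move let the fingers close. It gives the time, the measured TCP pose, the force and the opening at its end, in the units of the state.
- manip.get_state(): the state, without advancing time (a new reading comes with each control period).
- manip.get_image(name): name is "scene" or "top"; returns a dict with "color" (420x560x3 uint8, red, green, blue), "fx", "fy", "cx", "cy" (pixels), "R" (3x3) and "t" (3): a world point X has camera coordinates R X + t. Camera axes: x right, y down, z forward; pixel columns grow to the right and rows downward; lengths in m; the calibration is good to about 2 mm. A picture is of the moment at which its call begins. There is no depth.
- manip.sign_off(): hands the job in, once; it reports no verdict.
The state is a dict: "clock": time; "qpos": joint angles; "qd": joint speeds; "effort": joint torques, N m; "position": TCP position; "ee_rot": TCP orientation; "contact_force": force on the tool from outside, world axes, zero at the start; "moment": the same for the moment, N m; "width": finger opening in m.
Only numpy, scipy, OpenCV 4.12 (cv2) and the standard library are available. Lean on these libraries where they do the work, as an engineer would, in place of code of your own. Each camera call takes 0.05 s, during which the arm holds its last target.

## Task

Push the top of the lying sample vial sideways with the fingertips so that it rolls along the rubber mat, at least half a turn, and comes to rest with its middle over the white reading line, lying along the line; do not lift it. Then press the key on the reader's control box fully down, and let go. Leave the standing vial and everything else on the bench where it is.

Things in the scene. Friction and masses are not known exactly. Their poses are not given: they have to be found in the camera images.
- vial: Lying sample vial: white plastic cylinder, flush red cap, 34 mm diameter, 90 mm long, 42 to 84 g. Origin at its centre, on its axis, 17 mm over the mat; x runs along it towards the cap, y and z turn as it rolls (z up at first). Lies within 0.06 rad of parallel to the line, 70 to 115 mm to either side. Stops soon when let go; a fingertip pressing lightly on top rolls it by half the tip's travel.
- line (a point): Middle of the white reading line (146 mm long, 4 mm wide) on the top of the tray's rubber mat, 12 mm above the table. x runs along the line, away from the robot towards the reader head; y runs across it on the mat, the direction in which the vial rolls; z is up.
- tray: Fixed reading tray, origin on the table right under the line's middle, axes as the line's. The level mat is 146 mm along x and 318 mm along y, with 6 mm lips at its two y ends, 159 mm from the line. The reader head, a fixed grey box 70 by 70 mm and 45 mm high over the table, stands beyond the mat, its front face 85 mm from the line's middle in +x.
- key_top (a point): Centre of the top of the round grey key (30 mm across) on the reader's control box, 58 mm above the table when released. The fixed grey box is 85 mm square and 40 mm high, with the key at its middle in a black collar 46 mm across and 12 mm high.
- key (a joint): Travel of the key in m: 0 released, 0.006 fully down; it counts as pressed beyond 0.0045. It is pressed straight down against a spring, 5 N when fully down, and springs back.
- standing_vial: An identical vial standing upright on the mat, cap up, on the other side of the line, 70 to 115 mm from it; 34 mm in diameter, 90 mm high, origin at its middle. Not to be touched.
- petri_dish: Loose clear petri dish, 94 mm across and 15 mm high, on the table on the far left; origin at the centre of its underside. Bystander.
- burner: Loose laboratory burner on the far right: dark round foot 72 mm across, upright tube 127 mm high; origin at the centre of its underside. Bystander.
- spatula: Loose spatula about 190 mm long lying on the table near the robot on its right. Bystander.
- reagent: Loose jar with blue cap, 56 mm across and 120 mm high, standing on the far left, further left than the petri dish; origin at the centre of its underside. Bystander.
- heater: Fixed steel block heater with tubes in its top, 90 by 80 mm and about 92 mm high; origin at the centre of its underside. It stands on one side of the tray and the control box on the other, either way round.
Mind the look-alikes: they are no part of the job. Leave any blue or orange look-alike of the vial alone. What is shaped like the part that bears key_top but red is not meant.

How it is judged:
On the way, in this order (a step that is already met when the one before it is completed fails the run):
1. the vial has rolled about half a turn on the mat (angle between vial's own z axis and vertical above 2.1 rad and z of vial in the frame of line below 0.022 m), for 0.02 s.
2. the vial lies at rest along the line (y of vial in the frame of line between -0.006 and 0.006 m and x of vial in the frame of line between -0.03 and 0.03 m and angle between the x axis of vial and the x axis of line, either way round below 0.16 rad and z of vial in the frame of line between 0.013 and 0.021 m and linear speed of vial below 0.01 m/s and angular speed of vial below 0.5 rad/s), for 0.3 s.
3. the key is pressed fully down (value of joint key above 0.0045 m and y of vial in the frame of line between -0.006 and 0.006 m and x of vial in the frame of line between -0.03 and 0.03 m and angle between the x axis of vial and the x axis of line, either way round below 0.16 rad and z of vial in the frame of line between 0.013 and 0.021 m), for 0.05 s.
At the end, for the whole second after the job is handed in: The vial lies at rest on the mat with its middle within 6 mm of the line across it and within 30 mm of the line's middle along it, parallel to the line within 0.16 rad; the key is released (under 1.5 mm down); no bystander has moved 20 mm (spatula 30 mm) (all of step 2 and value of joint key below 0.0015 m and distance of each of standing_vial, petri_dish, burner, reagent from where it was at the start of the episode below 0.02 m and distance of spatula from where it was at the start of the episode below 0.03 m); the robot touches nothing.
It fails at once if the vial is lifted, more than 8 mm off the mat (z of vial in the frame of line above 0.025 m).
It fails at once if the key is pressed while the vial is off the line (value of joint key above 0.0045 m and not (y of vial in the frame of line between -0.006 and 0.006 m and x of vial in the frame of line between -0.03 and 0.03 m and angle between the x axis of vial and the x axis of line, either way round below 0.16 rad and z of vial in the frame of line between 0.013 and 0.021 m)).
It fails at once if a bystander is knocked over or moved (distance of any of standing_vial, petri_dish, burner, reagent from where it was at the start of the episode above 0.02 m or distance of spatula from where it was at the start of the episode above 0.03 m).
It also fails if it takes over 67 s, if anything falls off the work surface, if the arm or the gripper's body presses on something with over 40 N, if the wrist force passes 120 N, or if a joint passes its speed limit or range.

## Working session

There is one attempt and no reset: what is moved stays moved. The work goes in short steps, Python scripts to look and compute and a tool call to move; the robot and the scene stay as the last step left them, time stands still between calls to the robot, and variables do not carry over. Pictures are saved under pics/ and viewed, and the job is handed in when it is done.

Besides the shell and the picture viewer there is one more tool, called after "Call:" as name(argument=value, ...), one argument or row to a line, values as JSON. move_arm: Moves the arm, as the interface text tells. Its arguments: {"type":"object","properties":{"series":{"type":"array"},"newtons":{"type":"number"}},"required":["series"]}

```bash
mkdir -p pics
cat > h.py <<'E'
import numpy as np, cv2
from rig import manip
def snap(n,fn):
    im=manip.get_image(n); cv2.imwrite('pics/'+fn,im['color'][:,:,::-1]); 
    np.savez('pics/'+fn+'.npz',**im); return im
def ray(im,u,v,z):
    R=np.array(im['R']);t=np.array(im['t'])
    d=R.T@np.array([(u-im['cx'])/im['fx'],(v-im['cy'])/im['fy'],1]); c=-R.T@t
    return c+d*(z-c[2])/d[2]
def proj(im,X):
    p=np.array(im['R'])@np.array(X)+np.array(im['t'])
    return im['fx']*p[0]/p[2]+im['cx'], im['fy']*p[1]/p[2]+im['cy']
E
python3 - <<'E'
from h import *
for n in('top','scene'):
    im=snap(n,n+'0.png'); print(n,im['fx'],im['cx'],im['cy'],-np.array(im['R']).T@im['t'],np.round(im['R'],3).tolist())
print(manip.get_state())
E
```

```text
top 450.22919039857237 277.0476657736214 212.96076429003753 [0.26516834 0.02798483 1.07619164] [[-0.021, -1.0, -0.002], [-0.983, 0.021, -0.182], [0.182, -0.002, -0.983]]
scene 502.0330629920738 281.52078749055676 204.24515172952312 [1.07602195 0.221727   1.18166291] [[-0.272, 0.962, 0.005], [0.823, 0.235, -0.517], [-0.498, -0.136, -0.856]]
{'clock': 0.1, 'qpos': array([ 9.96028036e-01,  2.76537651e-01,  1.50597973e+00, -2.58803837e-05,
        1.36071984e+00, -1.21011356e-01]), 'qd': array([ 7.57637533e-05, -1.56439623e-03, -3.84272594e-03,  2.14412254e-03,
       -1.71936483e-03,  4.02613709e-04]), 'effort': array([ 2.39587698e-04, -4.17698765e+01, -2.46404672e+01, -5.67484476e-04,
        5.76539256e-03, -2.38444477e-05]), 'position': array([0.25182295, 0.51642722, 0.24153352]), 'ee_rot': array([-2.68433723e-04,  2.24934371e-01,  9.74373569e-01, -7.77339265e-04]), 'contact_force': array([0.58457496, 1.06650765, 0.35386489]), 'moment': array([-0.01212094, -0.03348158,  0.02780104]), 'width': 0.08568562080845597}
```

View pics/top0.png

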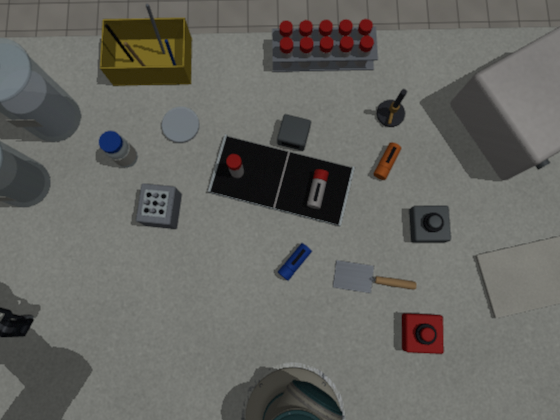

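View pics/scene0.png

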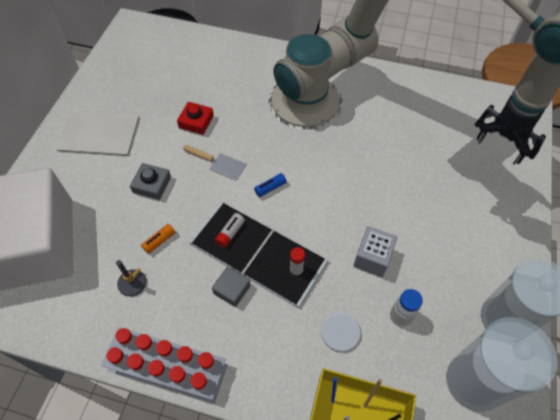

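Candidates in the top view:
- **Vial:** the white one lying down at (318,188) fits. The standing vial is at (235,165), and the look-alikes are blue at (295,262) and orange at (387,161).
- **Key box:** the grey one at (431,223) fits. The red one at (424,333) is a look-alike, and the grey box at (294,131) is the reader head.

Next I'll check these in a close crop.

Run:
```python
import cv2
a=cv2.imread('pics/top0.png')
c=cv2.resize(a[120:240,200:360],None,fx=5,fy=5,interpolation=cv2.INTER_CUBIC); cv2.imwrite('pics/c1.png',c)
c=cv2.resize(a[190:260,390:470],None,fx=6,fy=6,interpolation=cv2.INTER_CUBIC); cv2.imwrite('pics/c2.png',c)
a=cv2.imread('pics/scene0.png')
c=cv2.resize(a[195:310,180:340],None,fx=5,fy=5,interpolation=cv2.INTER_CUBIC); cv2.imwrite('pics/c3.png',c)
```

```text
(no output)
```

View pics/c1.png

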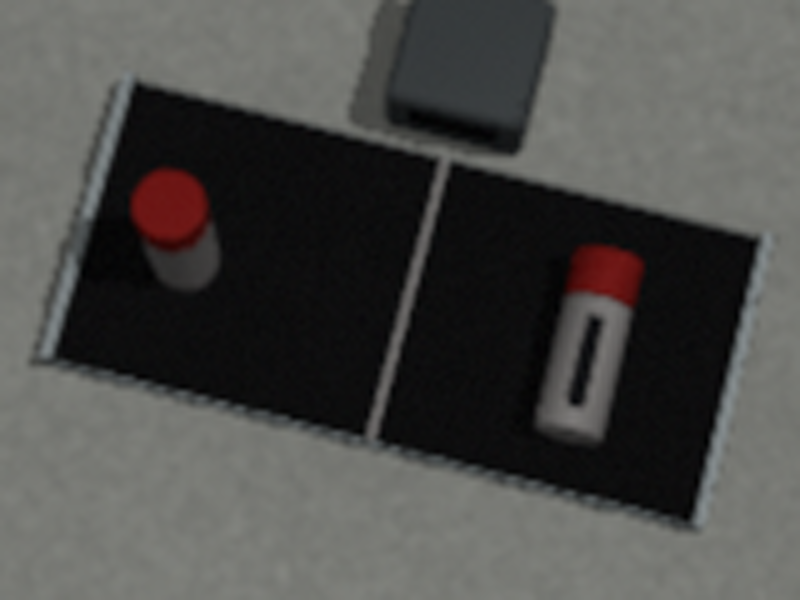

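View pics/c2.png

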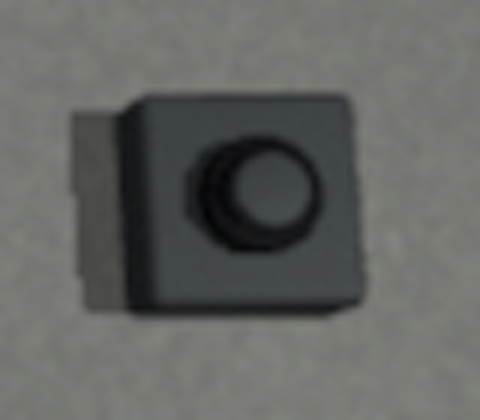

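View pics/c3.png

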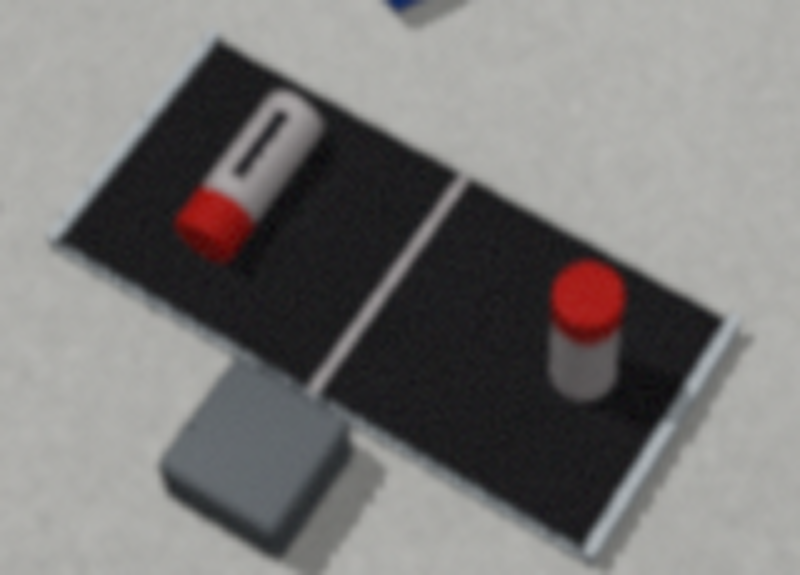

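The crops confirm it: the lying white vial has its red cap end at crop (605,270), base at (570,435) and stripe up. The line runs from (445,160) to (374,438), and the key is at crop (275,187). Next I'll measure in both views.

```bash
cat > meas.py <<'E'
from h import *
from scipy.optimize import minimize
def load(f): return dict(np.load('pics/'+f+'.npz'))
def cylpts(x,y,th,z=0.029,r=.017,L=.09):
    a=np.array([np.cos(th),np.sin(th),0]);b=np.array([-np.sin(th),np.cos(th),0]);k=np.array([0,0,1])
    ph=np.linspace(0,2*np.pi,40)
    return np.array([np.array([x,y,z])+s*a*L/2+r*(np.cos(p)*b+np.sin(p)*k) for s in(-1,1) for p in ph])
def mask(im,box):
    c=im['color'].astype(int);m=np.zeros(c.shape[:2],np.uint8)
    u0,v0,u1,v1=box
    s=(c[v0:v1,u0:u1].max(2)>75); m[v0:v1,u0:u1]=s
    # fill holes, keep largest
    cs,_=cv2.findContours(m,cv2.RETR_EXTERNAL,cv2.CHAIN_APPROX_NONE); k=max(cs,key=cv2.contourArea)
    m2=np.zeros_like(m); cv2.drawContours(m2,[cv2.convexHull(k)],-1,1,-1); return m2
def model(im,p):
    S=8;u=np.array([proj(im,q) for q in cylpts(*p)])
    h=cv2.convexHull(u.astype(np.float32)); m=np.zeros(im['color'].shape[:2],np.uint8)
    m=np.zeros((420*2,560*2),np.uint8)
    cv2.fillPoly(m,[np.round((h*2+.5)*16).astype(np.int32)],255,shift=4)
    return cv2.resize(m,(560,420),interpolation=cv2.INTER_AREA)/255.
def fit(ims,masks,p0):
    f=lambda p:sum(np.abs(model(i,p)-m).sum() for i,m in zip(ims,masks))
    r=minimize(f,p0,method='Nelder-Mead',options=dict(initial_simplex=np.array([p0,p0+[.01,0,0],p0+[0,.01,0],p0+[0,0,.1]]),xatol=1e-5,fatol=1e-3))
    return r.x,r.fun
E
python3 - <<'E'
from meas import *
T=load('top0.png');S=load('scene0.png')
cu=lambda x,y,u0,v0,s:(u0+(x+.5)/s-.5,v0+(y+.5)/s-.5)
for nm,pts,im,o in(('T',[(445,160),(374,438)],T,(200,120,5)),('S',[(316,388),(462,180)],S,(180,195,5))):
    a,b=[ray(im,*cu(*p,*o),.012) for p in pts]
    print(nm,a,b,(a+b)/2,np.linalg.norm(a-b),np.arctan2(*(a-b)[[1,0]]))
print('key T',ray(T,*cu(275,187,390,190,6),.058))
mt=mask(T,(300,165,332,214));ms=mask(S,(212,211,248,250)); print(mt.sum(),ms.sum())
p0=np.append(ray(T,318,188,.029)[:2],-.25)
for n,(i,m) in {'T':([T],[mt]),'S':([S],[ms]),'TS':([T,S],[mt,ms])}.items(): print(n,fit(i,m,p0))
c=cv2.resize(cv2.imread('pics/scene0.png')[150:210,120:190],None,fx=8,fy=8,interpolation=cv2.INTER_CUBIC);cv2.imwrite('pics/c4.png',c)
E
```

```text
T [ 0.61563677 -0.00584908  0.012     ] [0.47661655 0.03188912 0.012     ] [0.54612666 0.01302002 0.012     ] 0.14405136272199776 -0.265070579166937
S [ 0.61389235 -0.00374824  0.012     ] [0.4800825  0.03354301 0.012     ] [0.54698743 0.01489739 0.012     ] 0.1389090097247866 -0.27179203416858744
key T [ 0.42811098 -0.33650896  0.058     ]
465 488
T (array([ 0.51964714, -0.07388887, -0.24078476]), np.float64(111.32941176470587))
S (array([ 0.51443358, -0.07164638, -0.25723429]), np.float64(28.541176470588233))
TS (array([ 0.51465665, -0.07174065, -0.25147077]), np.float64(145.61176470588236))
```

View pics/c4.png

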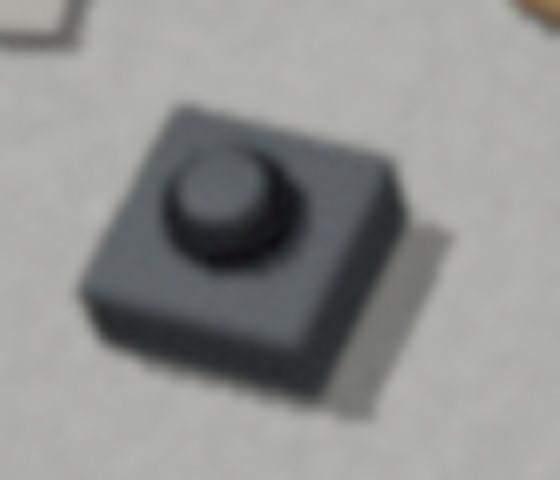

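Run:
```python
from meas import *
T=load('top0.png');S=load('scene0.png')
print(T['color'].max(2)[165:215:2,300:334])
from scipy.ndimage import label
for im,b in((T,(302,164,334,212)),(S,(212,210,250,250))):
    m=mask(im,b);print(m.sum(),[ (np.where(m.any(a))[0].min(),np.where(m.any(a))[0].max()) for a in (0,1)])
cu=lambda x,y,u0,v0,s:(u0+(x+.5)/s-.5,v0+(y+.5)/s-.5)
print('key S',ray(S,*cu(225,184,120,150,8),.058))
```

```text
[[ 12  12  15  14  15  15  14  13  12  14  14  12  15  13  13  15  13  13
   15  15  13  12  15  14  13  15  16  11  13  15  12  16  13  14]
 [ 14  11  14  15  14  14  11  13  12  13  14  13  13  15  12  13  15  15
   12  14  13  14  12  13  14  13  14  12  14  12  13  13  15   9]
 [ 15  13  15  11  16  14  13  12  15  13  13  14  13  13  16  34  53  60
   68  73  75  70  62  48  20  13  14  14  12  13  13  14  13  11]
 [ 11  14  16  15  16  14  12  13  14  12  11  12  10  10  42  65  73  83
   91  97 101 106 108 108 110 102  85  60  26  13  14  13  15  15]
 [ 16  14  13  12  12  11  12  13  14   9   8   7   7  13  43  68  79  88
   96 100 104 108 110 110 108 103  97  89  61  13  13  13  11  13]
 [ 16  14  12  15  15  15  12  14  14  10   8   7   7  30  59  76  86  94
   99 104 109 112 111 109 105  99  92  73  39  11  13  12  13  16]
 [ 13  14  15  13  12  14  13  13  15  11   8   5   9  45  70  79  87  95
  104 108 112 112 110 106 100  94  86  60  16  13  15  13  13  13]
 [ 15  13  15  14  12  12  14  13  11   5   8   5  25  52  70  80  88  95
   97  99 104 103  94  93  93  90  74  
[... 1907 characters left out ...]
 36  40  45  49  49  49  53
   62  69  51  14  13  11  15  14  13  15  12  14  13  13  13  14]
 [ 14  13  13  13  15  13  12  11  13  14  13  14  13   9  14  14  16  20
   24  19  13  12  12  15  14  12  15  13  15  14  13  14  14  12]
 [ 14  14  13  15  13  15  13  13  14  16  14  13  12  13  15  12  15  13
   14  13  15  11  13  14  13  13  13  11  12  14  10  13  14  15]
 [ 14  12  14  13  14  12  14  13  11  14  13  15  10  13  13  13  14  12
   16  13  14  12  13   8  12  14  11  12  12  14  12  14  13  12]]
465 [(np.int64(308), np.int64(327)), (np.int64(170), np.int64(206))]
488 [(np.int64(215), np.int64(243)), (np.int64(213), np.int64(246))]
key S [ 0.42500637 -0.33350976  0.058     ]
```

```bash
sed -i 's/>75)/>32)/' meas.py
cat >> meas.py <<'E'
def linefit(im,u0,u1,v0,v1,thr=40):
    c=im['color'].min(2).astype(float)[v0:v1,u0:u1]
    # per-row weighted centroid of non-red bright pixels
    w=np.clip(c-20,0,None); vs=np.arange(v0,v1); 
    return vs,w
E
python3 - <<'E'
from meas import *
T=load('top0.png');S=load('scene0.png')
for n,im,b in(('T',T,(302,164,334,212)),('S',S,(212,210,250,250))):
    m=mask(im,b);print(n,m.sum(),fit([im],[m],np.array([.515,-.072,-.25])))
m=[mask(T,(302,164,334,212)),mask(S,(212,210,250,250))]
print(fit([T,S],m,np.array([.515,-.072,-.25])))
# line: centroids near line
for n,im,e in(('T',T,[(288.6,151.6),(274.4,207.2)]),('S',S,[(242.8,272.2),(272,230.6)])):
    c=im['color'].min(2).astype(float); e=np.array(e); d=e[1]-e[0]; L=np.hypot(*d); d/=L; nrm=np.array([-d[1],d[0]])
    P=[]
    for s in np.arange(4,L-4,.5):
        o=np.arange(-5,5.01,.25); q=(e[0]+s*d+o[:,None]*nrm).astype(np.float32)
        v=cv2.remap(c.astype(np.float32),q[:,0],q[:,1],cv2.INTER_LINEAR).ravel(); w=np.clip(v-v.min()-8,0,None)
        P.append(e[0]+s*d+nrm*(o*w).sum()/w.sum())
    X=np.array([ray(im,*p,.012)[:2] for p in P]); k=np.polyfit(X[:,0],X[:,1],1); print(n,'y=',k,'at .5465',np.polyval(k,.5465),np.arctan(k[0]))
    # extent
    pr=[]
    for s in np.arange(-8,L+8,.5):
        q=(e[0]+s*d).astype(np.float32); pr.append(cv2.remap(c.astype(np.float32),np.array([[q[0]]]),np.array([[q[1]]]),cv2.INTER_LINEAR)[0,0])
    print(np.round(pr[:30]).astype(int),np.round(pr[-30:]).astype(int))
E
```

```text
T 604 (array([ 0.51730352, -0.07154102, -0.23825146]), np.float64(33.9921568627451))
S 758 (array([ 0.51375648, -0.07036001, -0.21070632]), np.float64(250.72549019607845))
(array([ 0.51622544, -0.07234195, -0.26099095]), np.float64(294.18431372549026))
T y= [-0.28404963  0.16916364] at .5465 0.013930516715822017 -0.2767599617703877
[ 11   7   5   6  11  16  22  35  50  63  73  86  97 106 107 105 100  96
  92  91  93  95  93  92  91  91  92  96  97  99] [ 85  89  86  85  79  75  74  76  80  84  82  81  78  75  80  86  89  90
  93  99 106 111 114 114 115 115 115 114 114 115]
S y= [-0.285313    0.17036539] at .5465 0.014441831579933229 -0.27792862195253887
[ 96  96  96  96  96  96  97  96  94  92  93  98 107 118 123 125 131 134
 131 131 131 129 126 128 131 124 125 128 125 124] [130 126 126 132 129 130 133 135 132 128 130 125 123 126 128 130 138 148
 156 162 166 168 169 170 171 172 171 170 169 169]
```

Measurements in world coordinates:
- **Line:** centre about (0.5465, 0.0142), heading -0.277 rad.
- **Vial:** about (0.516, -0.0715), heading about -0.25. That puts it 91 mm on the -y side of the line, within the stated 70–115 mm.
- **Key:** about (0.4265, -0.335).

Plan: close the fingers, set the jaw axis along the rolling direction, and roll the vial in several short strokes on its top.

Call:
move_arm(
  series=[
    [[0.013,-0.03,0,0,0,0.009,0],[0.013,-0.03,0,0,0,0.009,0],[0.013,-0.03,0,0,0,0.009,0],[0.013,-0.03,0,0,0,0.009,0],[0.013,-0.03,0,0,0,0.009,0],[0.013,-0.03,0,0,0,0.009,0],[0.013,-0.03,0,0,0,0.009,0],[0.013,-0.03,0,0,0,0.009,0],[0.013,-0.03,0,0,0,0.009,0],[0.013,-0.03,0,0,0,0.009,0],[0.013,-0.03,0,0,0,0.009,0],[0.013,-0.03,0,0,0,0.009,0],[0.013,-0.03,0,0,0,0.009,0],[0.013,-0.03,0,0,0,0.009,0],[0.013,-0.03,0,0,0,0.009,0],[0.013,-0.03,0,0,0,0.009,0],[0.013,-0.03,0,0,0,0.009,0],[0.013,-0.03,0,0,0,0.009,0],[0.013,-0.03,0,0,0,0.009,0],[0.013,-0.03,0,0,0,0.006,0]],
  ],
)

```text
clock: 1.77
position: [0.5122, -0.0847, 0.242]
ee_rot: [-0.0, 0.138, 0.99, 0.0]
contact_force: [0.9, -0.5, 0.2]
width: 0.0
```

Run:
```python
from h import *
s=manip.get_state();print(s)
```

```text
{'clock': 1.7667, 'qpos': array([-2.98211743e-01,  1.92276592e-01,  1.62024067e+00,  2.70792965e-04,
        1.32988322e+00, -1.59232705e+00]), 'qd': array([-0.59677044,  0.31355966, -0.40301163,  0.00522058,  0.0858156 ,
       -0.66139413]), 'effort': array([  2.00726889, -38.35403681, -22.96095192,  -0.18867186,
         0.05593481,   0.51150586]), 'position': array([ 0.51215767, -0.08472421,  0.24195149]), 'ee_rot': array([-3.77835466e-04,  1.37931704e-01,  9.90441651e-01,  1.94096440e-04]), 'contact_force': array([ 0.85218319, -0.53462086,  0.15459516]), 'moment': array([ 0.0263295 , -0.00461351,  0.01858358]), 'width': 4.30333764452525e-05}
```

Call:
move_arm(
  series=[
    [[0.001,0.0015,-0.03,0,0,0,0],[0.001,0.0015,-0.03,0,0,0,0],[0,0,-0.03,0,0,0,0],[0,0,-0.03,0,0,0,0],[0,0,-0.02,0,0,0,0],[0,0,-0.02,0,0,0,0],[0,0,-0.015,0,0,0,0],[0,0,0,0,0,0,0],[0,0,0,0,0,0,0]],
  ],
)

```text
clock: 2.52
position: [0.5134, -0.08, 0.0666]
ee_rot: [-0.001, 0.138, 0.99, 0.0]
contact_force: [-0.1, 0.4, 0.6]
width: 0.0
```

Run:
```python
from h import *
s=manip.get_state();print(s['position'],s['contact_force'])
for n in('top','scene'):
    snap(n,n+'1.png')
a=cv2.imread('pics/top1.png')[110:250,200:380];b=cv2.imread('pics/scene1.png')[180:300,160:340]
cv2.imwrite('pics/d1.png',cv2.resize(a,None,fx=4,fy=4,interpolation=cv2.INTER_CUBIC))
cv2.imwrite('pics/d2.png',cv2.resize(b,None,fx=4,fy=4,interpolation=cv2.INTER_CUBIC))
```

```text
[ 0.51339816 -0.07997727  0.06658329] [-0.0844874   0.37129463  0.64453545]
```

View pics/d1.png

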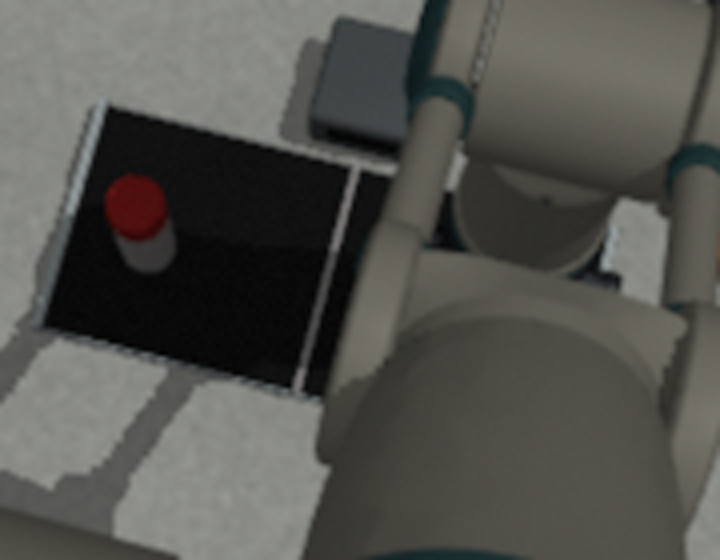

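View pics/d2.png

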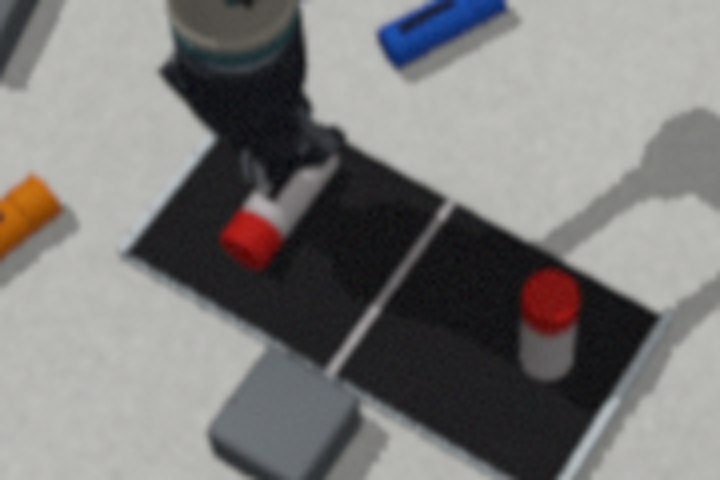

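The scene crop shows the closed tips just behind and above the vial body near (285,180). I'm descending to find contact.

Call:
move_arm(
  series=[
    [[0,0,-0.002,0,0,0,0],[0,0,-0.002,0,0,0,0],[0,0,-0.002,0,0,0,0],[0,0,-0.002,0,0,0,0],[0,0,-0.001,0,0,0,0],[0,0,0,0,0,0,0],[0,0,0,0,0,0,0]],
  ],
)

```text
clock: 3.2
position: [0.514, -0.0801, 0.0583]
ee_rot: [-0.0, 0.138, 0.99, 0.0]
contact_force: [0.3, -0.1, -0.2]
width: -0.0001
```

Call:
move_arm(
  series=[
    [[0,0,-0.001,0,0,0,0],[0,0,0,0,0,0,0]],
  ],
)

```text
clock: 3.37
position: [0.5141, -0.0802, 0.0572]
ee_rot: [-0.0, 0.138, 0.99, 0.0]
contact_force: [0.8, 0.5, 0.1]
width: -0.0001
```

Call:
move_arm(
  series=[
    [[0,0,-0.001,0,0,0,0],[0,0,0,0,0,0,0]],
  ],
)

```text
clock: 3.53
position: [0.5142, -0.0803, 0.0567]
ee_rot: [0.0, 0.138, 0.99, -0.0]
contact_force: [-0.0, 0.2, 3.2]
width: -0.0001
```

Contact, 3 N at the expected height. First stroke: 36 mm of tip travel.

Call:
move_arm(
  series=[
    [[0.0005,0.002,0,0,0,0,0],[0.001,0.004,0,0,0,0,0],[0.001,0.004,0,0,0,0,0],[0.001,0.004,0,0,0,0,0],[0.001,0.004,0,0,0,0,0],[0.001,0.004,0,0,0,0,0],[0.001,0.004,0,0,0,0,0],[0.001,0.004,0,0,0,0,0],[0.001,0.002,0,0,0,0,0],[0.001,0.002,0,0,0,0,0],[0,0,0,0,0,0,0],[0,0,0,0,0,0,0]],
  ],
)

```text
clock: 4.53
position: [0.5235, -0.0457, 0.0566]
ee_rot: [-0.0, 0.138, 0.99, 0.0]
contact_force: [-0.9, 0.7, 5.0]
width: -0.0004
```

Run:
```python
from h import *
snap('scene','scene2.png')
b=cv2.imread('pics/scene2.png')[180:300,160:340]
cv2.imwrite('pics/e2.png',cv2.resize(b,None,fx=4,fy=4,interpolation=cv2.INTER_CUBIC))
```

```text
(no output)
```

View pics/e2.png

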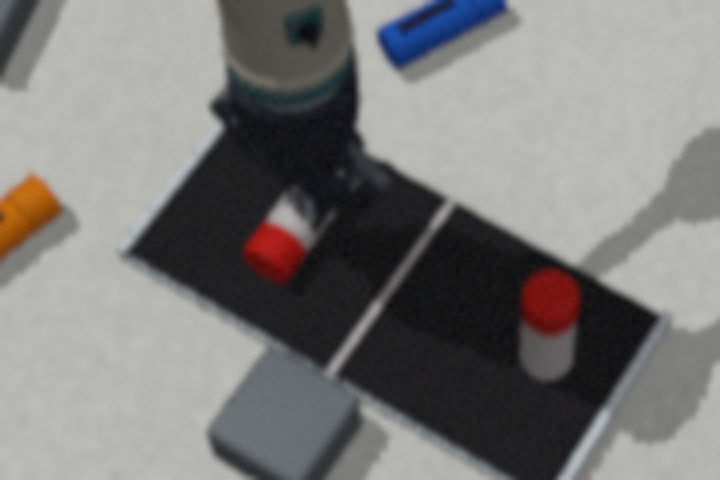

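Scene crop: the vial rolled about 18 mm, with the cap now at (275,252), and stayed aligned. Next I lift, go back 18 mm and do stroke 2.

Call:
move_arm(
  series=[
    [[0,0,0.004,0,0,0,0],[0,0,0.004,0,0,0,0],[-0.002,-0.006,0,0,0,0,0],[-0.002,-0.006,0,0,0,0,0],[-0.001,-0.005,0,0,0,0,0],[0,0,0,0,0,0,0],[0,0,-0.004,0,0,0,0],[0,0,-0.003,0,0,0,0],[0,0,-0.001,0,0,0,0],[0,0,0,0,0,0,0],[0.0005,0.002,0,0,0,0,0],[0.001,0.004,0,0,0,0,0],[0.001,0.004,0,0,0,0,0],[0.001,0.004,0,0,0,0,0],[0.001,0.004,0,0,0,0,0],[0.001,0.004,0,0,0,0,0],[0.001,0.004,0,0,0,0,0],[0.001,0.004,0,0,0,0,0],[0.001,0.002,0,0,0,0,0],[0.001,0.002,0,0,0,0,0]],
  ],
)

```text
clock: 6.25
position: [0.5279, -0.0286, 0.0567]
ee_rot: [-0.0, 0.138, 0.99, 0.0]
contact_force: [-1.5, 0.5, 5.5]
width: -0.0001
```

Call:
move_arm(
  series=[
    [[0,0,0,0,0,0,0],[0,0,0,0,0,0,0]],
  ],
)

```text
clock: 6.42
position: [0.5279, -0.0285, 0.0567]
ee_rot: [-0.0, 0.138, 0.99, 0.0]
contact_force: [-1.4, 1.0, 6.0]
width: 0.0001
```

Run:
```python
from h import *
snap('scene','scene3.png')
b=cv2.imread('pics/scene3.png')[180:300,160:340]
cv2.imwrite('pics/e3.png',cv2.resize(b,None,fx=4,fy=4,interpolation=cv2.INTER_CUBIC))
```

```text
(no output)
```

View pics/e3.png

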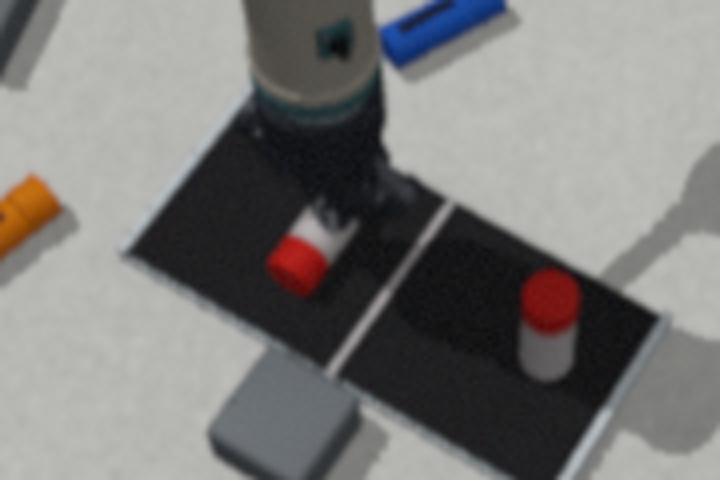

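Stroke 2 worked the same way; the cap is at (298,265) and still aligned. Stroke 3, same numbers.

Call:
move_arm(
  series=[
    [[0,0,0.004,0,0,0,0],[0,0,0.004,0,0,0,0],[-0.002,-0.006,0,0,0,0,0],[-0.002,-0.006,0,0,0,0,0],[-0.001,-0.005,0,0,0,0,0],[0,0,0,0,0,0,0],[0,0,-0.004,0,0,0,0],[0,0,-0.003,0,0,0,0],[0,0,-0.001,0,0,0,0],[0,0,0,0,0,0,0],[0.0005,0.002,0,0,0,0,0],[0.001,0.004,0,0,0,0,0],[0.001,0.004,0,0,0,0,0],[0.001,0.004,0,0,0,0,0],[0.001,0.004,0,0,0,0,0],[0.001,0.004,0,0,0,0,0],[0.001,0.004,0,0,0,0,0],[0.001,0.004,0,0,0,0,0],[0.001,0.002,0,0,0,0,0],[0.001,0.002,0,0,0,0,0]],
  ],
)

```text
clock: 8.13
position: [0.5325, -0.0115, 0.0567]
ee_rot: [-0.0, 0.138, 0.99, 0.0]
contact_force: [-1.4, 0.9, 6.8]
width: -0.0001
```

Call:
move_arm(
  series=[
    [[0,0,0,0,0,0,0],[0,0,0,0,0,0,0]],
  ],
)

```text
clock: 8.3
position: [0.5325, -0.0115, 0.0567]
ee_rot: [-0.0, 0.138, 0.99, 0.0]
contact_force: [-1.9, 0.4, 7.1]
width: -0.0001
```

Run:
```python
from h import *
snap('scene','scene4.png')
b=cv2.imread('pics/scene4.png')[180:300,160:340]
cv2.imwrite('pics/e4.png',cv2.resize(b,None,fx=4,fy=4,interpolation=cv2.INTER_CUBIC))
```

```text
(no output)
```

View pics/e4.png

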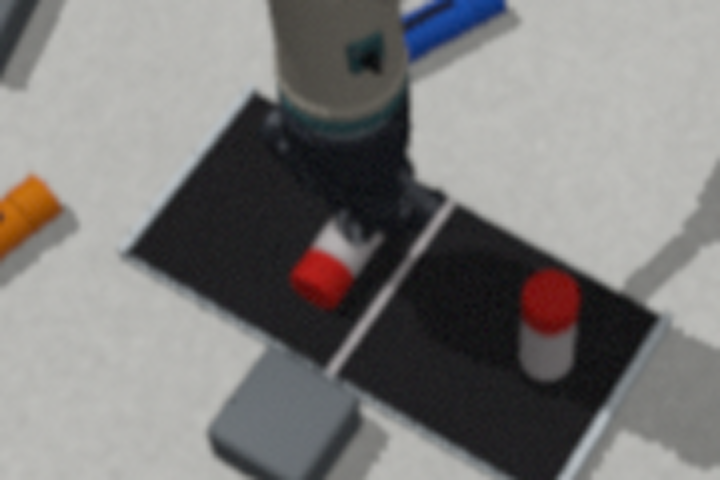

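Call:
move_arm(
  series=[
    [[0,0,0.004,0,0,0,0],[0,0,0.004,0,0,0,0],[-0.002,-0.006,0,0,0,0,0],[-0.002,-0.006,0,0,0,0,0],[-0.001,-0.005,0,0,0,0,0],[0,0,0,0,0,0,0],[0,0,-0.004,0,0,0,0],[0,0,-0.003,0,0,0,0],[0,0,-0.0008,0,0,0,0],[0,0,0,0,0,0,0],[0.0005,0.002,0,0,0,0,0],[0.001,0.004,0,0,0,0,0],[0.001,0.004,0,0,0,0,0],[0.001,0.004,0,0,0,0,0],[0.001,0.004,0,0,0,0,0],[0.001,0.004,0,0,0,0,0],[0.001,0.004,0,0,0,0,0],[0.001,0.004,0,0,0,0,0],[0.001,0.002,0,0,0,0,0],[0.001,0.002,0,0,0,0,0]],
  ],
)

```text
clock: 10.02
position: [0.5369, 0.0055, 0.0568]
ee_rot: [-0.0, 0.138, 0.99, 0.0]
contact_force: [-2.1, -0.5, 5.5]
width: 0.0
```

Call:
move_arm(
  series=[
    [[0,0,0,0,0,0,0],[0,0,0.003,0,0,0,0],[0,0,0.02,0,0,0,0],[0,0,0.035,0,0,0,0],[-0.03,0,0.03,0,0,0,0],[-0.04,0,0.01,0,0,0,0],[-0.04,0,0,0,0,0,0],[-0.04,0,0,0,0,0,0],[0,0,0,0,0,0,0]],
  ],
)

```text
clock: 10.77
position: [0.377, 0.0063, 0.1523]
ee_rot: [-0.006, 0.138, 0.99, 0.0]
contact_force: [-0.0, 0.4, -0.4]
width: 0.0002
```

Run:
```python
from h import *
print(manip.get_state()['position'])
for n in('top','scene'): snap(n,n+'5.png')
a=cv2.imread('pics/top5.png')[110:250,200:380];b=cv2.imread('pics/scene5.png')[180:310,180:345]
cv2.imwrite('pics/f1.png',cv2.resize(a,None,fx=4,fy=4,interpolation=cv2.INTER_CUBIC))
cv2.imwrite('pics/f2.png',cv2.resize(b,None,fx=4,fy=4,interpolation=cv2.INTER_CUBIC))
```

```text
[0.37697151 0.00634272 0.15234551]
```

View pics/f1.png

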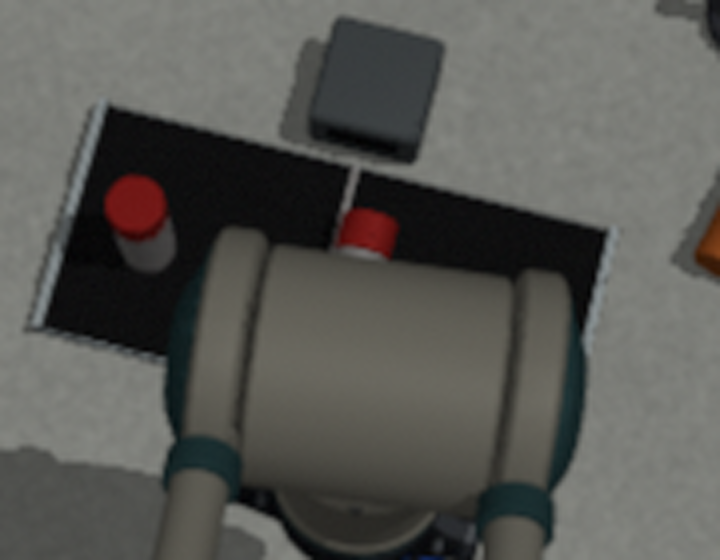

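View pics/f2.png

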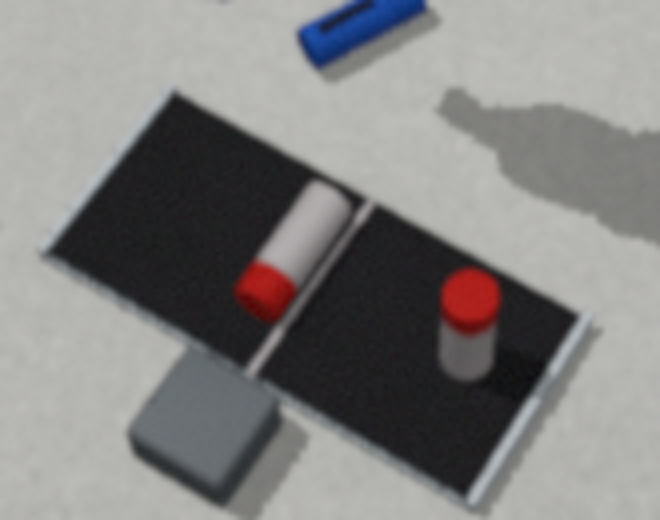

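Scene crop: the vial lies parallel to the line, just to its near side, with the cap at (266,290) and the line from (370,205) to (255,375). Fitting it.

```bash
sed -i 's/def mask(im,box)/def mask(im,box,thr=75)/; s/>32)/>thr)/' meas.py
cat > vf.py <<'E'
from meas import *
def scenefit(fn,p0):
    S=load(fn); c=S['color'].max(2); p0=np.array(p0)
    g=cv2.dilate((model(S,p0)>0).astype(np.uint8),np.ones((7,7)))
    # drop reading line pixels lying outside: line polygon
    ld=np.array([.9618,-.2737]);ln=np.array([.2737,.9618]);lc=np.array([.5467,.0142])
    m=((c>75)&(g>0)).astype(np.uint8)
    # open to cut the thin line
    m=cv2.morphologyEx(m,cv2.MORPH_OPEN,np.ones((5,5),np.uint8))
    cs,_=cv2.findContours(m,cv2.RETR_EXTERNAL,cv2.CHAIN_APPROX_NONE);k=max(cs,key=cv2.contourArea)
    m=np.zeros_like(m);cv2.drawContours(m,[cv2.convexHull(k)],-1,1,-1)
    p,f=fit([S],[m],p0); d=p[:2]-lc
    print('area',m.sum(),'p',p,'res',f,'line x,y',d@ld,d@ln,'ang',p[2]+.2774)
    vis=S['color'][:,:,::-1].copy()
    cs,_=cv2.findContours((model(S,p)>.5).astype(np.uint8),cv2.RETR_EXTERNAL,cv2.CHAIN_APPROX_NONE);cv2.drawContours(vis,cs,-1,(0,255,0),1)
    a,b=[proj(S,[*(lc+s*ld*.073),.012]) for s in(-1,1)]
    cv2.line(vis,tuple(int(round(q)) for q in a),tuple(int(round(q)) for q in b),(255,255,0),1)
    cv2.imwrite('pics/fit_'+fn,cv2.resize(vis[190:300,190:330],None,fx=5,fy=5,interpolation=cv2.INTER_NEAREST))
E
python3 - <<'E'
from vf import *
scenefit('scene0.png',[.516,-.0715,-.25])
scenefit('scene5.png',[.534,-.002,-.26])
E
```

```text
area 473 p [ 0.51508965 -0.07094156 -0.26653676] res 39.54509803921569 line x,y -0.0070995895437647024 -0.09054089997984961 ang 0.01086323711881898
area 506 p [ 0.53276283 -0.00203984 -0.26966437] res 33.529411764705884 line x,y -0.008959922740507395 -0.019434076989462683 ang 0.007735628302342146
```

View pics/fit_scene5.png

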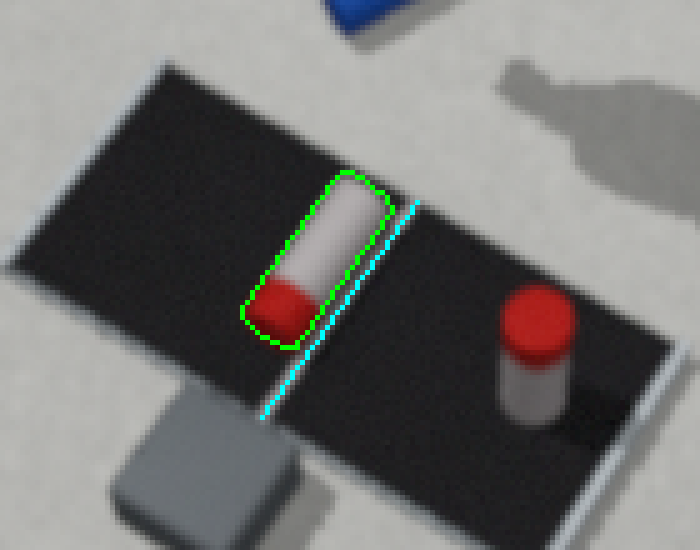

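Call:
move_arm(
  series=[
    [[0.04,0,0,0,0,0,0],[0.04,0,0,0,0,0,0],[0.04,0,0,0,0,0,0],[0.025,-0.01,0,0,0,0,0],[0,-0.007,-0.03,0,0,0,0],[0,0,-0.03,0,0,0,0],[0,0,-0.02,0,0,0,0],[0,0,-0.01,0,0,0,0],[0,0,0,0,0,0,0],[0,0,0,0,0,0,0],[0,0,0,0,0,0,0]],
  ],
)

```text
clock: 11.78
position: [0.5343, -0.0123, 0.0651]
ee_rot: [0.001, 0.138, 0.99, 0.0]
contact_force: [0.6, 0.5, 0.2]
width: 0.0
```

Call:
move_arm(
  series=[
    [[0,0,-0.004,0,0,0,0],[0,0,-0.003,0,0,0,0],[0,0,-0.001,0,0,0,0],[0,0,0,0,0,0,0],[0,0,0,0,0,0,0]],
  ],
)

```text
clock: 12.2
position: [0.5329, -0.0122, 0.0565]
ee_rot: [0.001, 0.138, 0.99, 0.0]
contact_force: [-0.4, -0.9, 1.2]
width: -0.0001
```

Call:
move_arm(
  series=[
    [[0,0,-0.0005,0,0,0,0],[0,0,0,0,0,0,0]],
  ],
)

```text
clock: 12.37
position: [0.533, -0.0123, 0.0563]
ee_rot: [0.001, 0.138, 0.99, -0.0]
contact_force: [-0.6, -0.1, 4.8]
width: 0.0
```

Call:
move_arm(
  series=[
    [[0.0005,0.002,0,0,0,0,0],[0.001,0.004,0,0,0,0,0],[0.001,0.004,0,0,0,0,0],[0.001,0.004,0,0,0,0,0],[0.001,0.004,0,0,0,0,0],[0.001,0.004,0,0,0,0,0],[0.001,0.004,0,0,0,0,0],[0.001,0.004,0,0,0,0,0],[0.001,0.003,0,0,0,0,0],[0.001,0.002,0,0,0,0,0],[0.001,0.002,0,0,0,0,0],[0,0,0,0,0,0,0],[0,0,0,0,0,0,0],[0,0,0,0,0,0,0]],
  ],
)

```text
clock: 13.53
position: [0.5431, 0.0253, 0.0565]
ee_rot: [0.0, 0.138, 0.99, 0.0]
contact_force: [-1.9, 1.6, 7.8]
width: 0.0003
```

Call:
move_arm(
  series=[
    [[0,0,0.001,0,0,0,0],[0,0,0.003,0,0,0,0],[0,0,0.02,0,0,0,0],[0,0,0.035,0,0,0,0],[-0.03,-0.02,0.03,0,0,0,0],[-0.03,-0.03,0.02,0,0,0,0],[-0.03,-0.03,0,0,0,0,0],[-0.03,-0.03,0,0,0,0,0],[-0.03,-0.03,0,0,0,0,0],[0,0,0,0,0,0,0],[0,0,0,0,0,0,0]],
  ],
)

```text
clock: 14.45
position: [0.4001, -0.1092, 0.1591]
ee_rot: [0.0, 0.14, 0.99, 0.0]
contact_force: [0.5, 0.9, -0.1]
width: -0.0002
```

Run:
```python
from vf import *
print(manip.get_state()['position'])
for n in('top','scene'): snap(n,n+'6.png')
scenefit('scene6.png',[.538,.0165,-.27])
a=cv2.imread('pics/top6.png')[110:250,200:380]
cv2.imwrite('pics/g1.png',cv2.resize(a,None,fx=4,fy=4,interpolation=cv2.INTER_CUBIC))
```

```text
[ 0.40014307 -0.10920253  0.15908017]
area 545 p [ 0.5357734   0.01796303 -0.27032681] res 60.266666666666666 line x,y -0.01153914311490067 0.0006286754679701598 ang 0.0070731925083941105
```

View pics/g1.png

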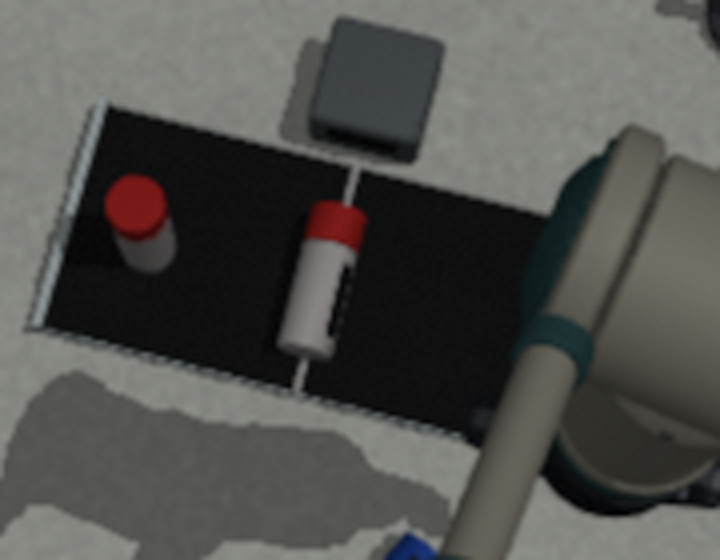

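View pics/fit_scene6.png

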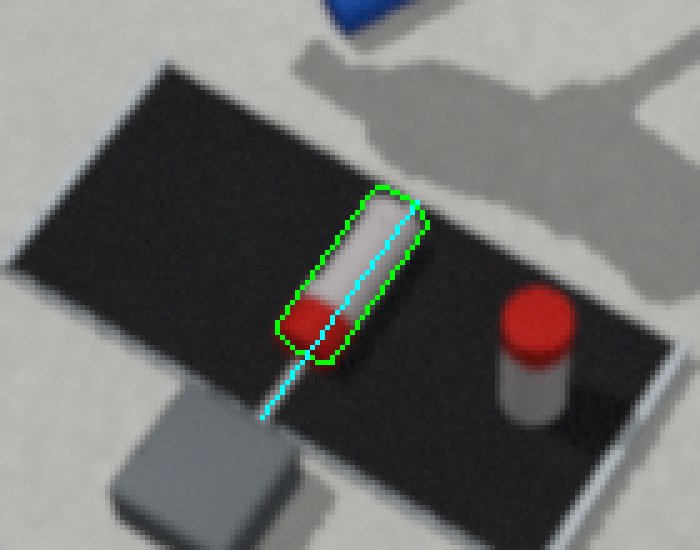

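Both crops show the vial lying on the line, which emerges at both ends in the top crop at (350,185) and (300,375). I'll cross-check with the top camera, and re-measure the line from both cameras.

Run:
```python
from vf import *
T=load('top6.png'); c=T['color'].max(2)
g=cv2.dilate((model(T,np.array([.537,.017,-.27]))>0).astype(np.uint8),np.ones((7,7)))
for thr in (32,45):
    m=((c>thr)&(g>0)).astype(np.uint8); m=cv2.morphologyEx(m,cv2.MORPH_OPEN,np.ones((5,5),np.uint8))
    cs,_=cv2.findContours(m,cv2.RETR_EXTERNAL,cv2.CHAIN_APPROX_NONE);k=max(cs,key=cv2.contourArea)
    m=np.zeros_like(m);cv2.drawContours(m,[cv2.convexHull(k)],-1,1,-1)
    p,f=fit([T],[m],np.array([.537,.017,-.27]))
    for lc in ([.5467,.0139],[.5467,.0144]):
        d=p[:2]-lc; print(thr,m.sum(),p,f,'xy',d@[.9618,-.2737],d@[.2737,.9618])
```

```text
32 601 [ 0.54079732  0.01688024 -0.24680428] 32.72156862745098 xy -0.006492888466747548 0.001250832281359201
32 601 [ 0.54079732  0.01688024 -0.24680428] 32.72156862745098 xy -0.006356038466747548 0.0007699322813592007
45 561 [ 0.54221683  0.01699788 -0.26022801] 35.26274509803922 xy -0.005159801971598788 0.0017524948612965235
45 561 [ 0.54221683  0.01699788 -0.26022801] 35.26274509803922 xy -0.005022951971598788 0.001271594861296523
```

Both cameras put the vial within 2 mm across the line, 5–12 mm along it, and almost parallel. Now the key.

Call:
move_arm(
  series=[
    [[0.0033,-0.0282,0,0,0,0,0],[0.0033,-0.0282,0,0,0,0,0],[0.0033,-0.0282,0,0,0,0,0],[0.0033,-0.0282,0,0,0,0,0],[0.0033,-0.0282,0,0,0,0,0],[0.0033,-0.0282,0,0,0,0,0],[0.0033,-0.0282,0,0,0,0,0],[0.0033,-0.0282,0,0,0,0,0],[0,0,-0.025,0,0,0,0],[0,0,-0.025,0,0,0,0],[0,0,-0.02,0,0,0,0],[0,0,-0.013,0,0,0,0],[0,0,0,0,0,0,0],[0,0,0,0,0,0,0]],
  ],
)

```text
clock: 15.72
position: [0.4291, -0.3326, 0.0751]
ee_rot: [-0.001, 0.137, 0.991, 0.001]
contact_force: [-0.5, -0.6, 0.9]
width: 0.0
```

Run:
```python
from h import *
print(manip.get_state()['position'])
im=snap('scene','scene7.png'); print(proj(im,[.4265,-.335,.058]))
b=cv2.imread('pics/scene7.png')[140:220,100:210]
cv2.imwrite('pics/h1.png',cv2.resize(b,None,fx=6,fy=6,interpolation=cv2.INTER_CUBIC))
```

```text
[ 0.4290863  -0.3325583   0.07512536]
(np.float64(146.95581525774134), np.float64(172.87395576708863))
```

View pics/h1.png

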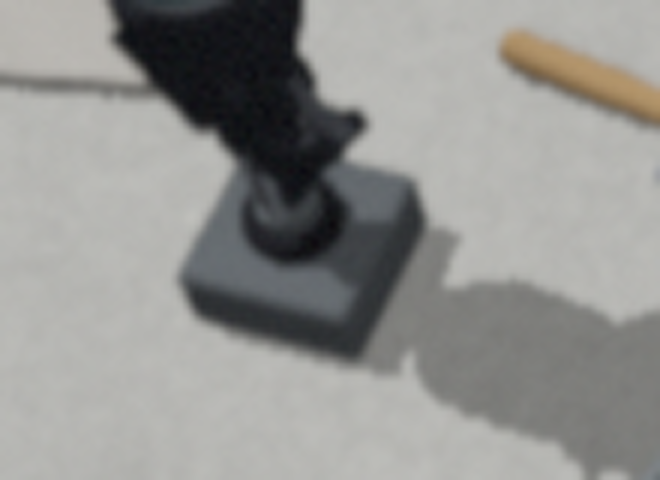

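The tips are about 6 mm above the key at (290,200). I'll centre by 2–3 mm and press.

Call:
move_arm(
  series=[
    [[-0.002,-0.002,0,0,0,0,0],[0,0,-0.003,0,0,0,0],[0,0,-0.003,0,0,0,0],[0,0,-0.002,0,0,0,0],[0,0,-0.002,0,0,0,0],[0,0,0,0,0,0,0],[0,0,0,0,0,0,0]],
  ],
)

```text
clock: 16.35
position: [0.4268, -0.3363, 0.067]
ee_rot: [0.001, 0.138, 0.99, -0.001]
contact_force: [0.4, -0.1, 7.4]
width: 0.0
```

Call:
move_arm(
  series=[
    [[0,0,0,0,0,0,0],[0,0,0,0,0,0,0]],
  ],
)

```text
clock: 16.52
position: [0.4267, -0.3363, 0.067]
ee_rot: [0.001, 0.138, 0.99, -0.001]
contact_force: [1.7, 0.2, 5.8]
width: -0.0001
```

Call:
move_arm(
  series=[
    [[0,0,-0.001,0,0,0,0],[0,0,-0.001,0,0,0,0],[0,0,0,0,0,0,0],[0,0,0,0,0,0,0]],
  ],
)

```text
clock: 16.85
position: [0.4268, -0.3364, 0.0668]
ee_rot: [0.002, 0.138, 0.99, -0.001]
contact_force: [-1.6, 3.3, 18.6]
width: -0.0001
```

The tool is stiffly stopped at tip height of about 0.056, where I expected 0.052. I'll look.

Run:
```python
from h import *
s=manip.get_state();print(s['position'],s['contact_force'],s['moment'])
im=snap('scene','scene8.png'); t=snap('top','top8.png')
b=cv2.imread('pics/scene8.png')[140:220,100:210]
cv2.imwrite('pics/i1.png',cv2.resize(b,None,fx=6,fy=6,interpolation=cv2.INTER_CUBIC))
b=cv2.imread('pics/top8.png')[170:270,370:490]
cv2.imwrite('pics/i2.png',cv2.resize(b,None,fx=5,fy=5,interpolation=cv2.INTER_CUBIC))
```

```text
[ 0.42678705 -0.3363733   0.0667875 ] [-1.57255425  3.30249844 18.56367169] [ 0.45356836  0.18949979 -0.00287042]
```

View pics/i1.png

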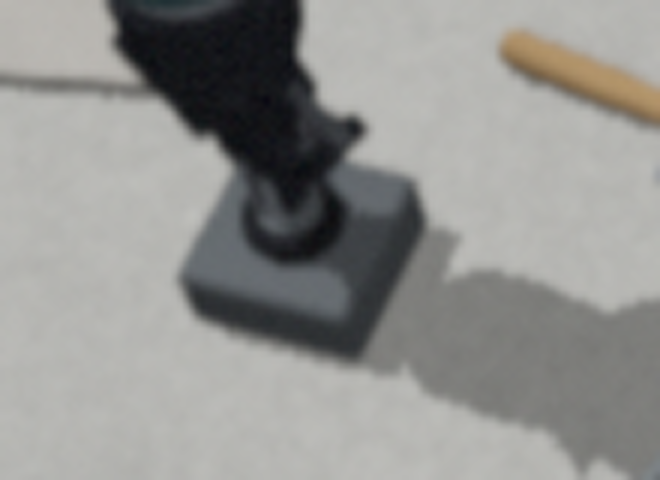

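View pics/i2.png

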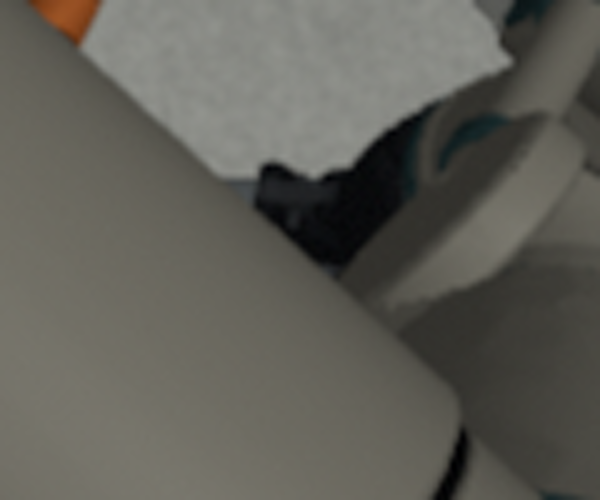

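Call:
move_arm(
  series=[
    [[0,0,0.002,0,0,0,0],[0,0,0.003,0,0,0,0],[0,0,0.003,0,0,0,0],[0,0,0,0,0,0,0],[0,0,0,0,0,0,0]],
  ],
)

```text
clock: 17.37
position: [0.4258, -0.3358, 0.0719]
ee_rot: [0.0, 0.138, 0.99, -0.0]
contact_force: [1.7, -1.3, 2.1]
width: -0.0001
```

Call:
move_arm(
  series=[
    [[0,0,-0.001,0,0,0,0],[0,0,0,0,0,0,0],[0,0,0,0,0,0,0]],
  ],
)

```text
clock: 17.62
position: [0.4258, -0.3358, 0.0707]
ee_rot: [-0.0, 0.138, 0.99, -0.0]
contact_force: [1.0, -1.4, 2.7]
width: 0.0003
```

Call:
move_arm(
  series=[
    [[0,0,-0.001,0,0,0,0],[0,0,0,0,0,0,0],[0,0,0,0,0,0,0]],
  ],
)

```text
clock: 17.87
position: [0.4258, -0.3358, 0.0699]
ee_rot: [-0.0, 0.138, 0.99, -0.0]
contact_force: [1.1, -2.1, 3.0]
width: 0.0001
```

Call:
move_arm(
  series=[
    [[0,0,-0.001,0,0,0,0],[0,0,0,0,0,0,0],[0,0,0,0,0,0,0]],
  ],
)

```text
clock: 18.12
position: [0.4258, -0.3358, 0.069]
ee_rot: [0.0, 0.138, 0.99, -0.0]
contact_force: [0.8, -1.4, 3.5]
width: -0.0001
```

Call:
move_arm(
  series=[
    [[0,0,-0.001,0,0,0,0],[0,0,0,0,0,0,0],[0,0,0,0,0,0,0]],
  ],
)

```text
clock: 18.37
position: [0.4258, -0.3357, 0.068]
ee_rot: [0.0, 0.138, 0.99, -0.0]
contact_force: [0.7, -1.6, 4.9]
width: -0.0001
```

Run:
```python
from h import *
s=manip.get_state();print(s['position'],s['contact_force'],s['moment'],s['ee_rot'])
```

```text
[ 0.4258498  -0.33573613  0.06798717] [ 0.65305339 -1.57966016  4.860917  ] [-0.30763623 -0.02281352 -0.0367451 ] [ 5.45073898e-05  1.37899827e-01  9.90446172e-01 -1.19033889e-04]
```

The force ramps gently before the stop, so I need to separate real spring travel from sensor bias. I'll take a free baseline higher up, then step down again.

Call:
move_arm(
  series=[
    [[0,0,0.004,0,0,0,0],[0,0,0.004,0,0,0,0],[0,0,0.004,0,0,0,0],[0,0,0,0,0,0,0],[0,0,0,0,0,0,0]],
  ],
)

```text
clock: 18.78
position: [0.4255, -0.3349, 0.0798]
ee_rot: [-0.0, 0.138, 0.99, 0.001]
contact_force: [-0.8, -0.9, -0.5]
width: 0.0
```

Call:
move_arm(
  series=[
    [[0,0,0,0,0,0,0]],
  ],
)

```text
clock: 18.87
position: [0.4255, -0.335, 0.0796]
ee_rot: [-0.0, 0.138, 0.99, 0.001]
contact_force: [0.1, -0.6, -0.5]
width: -0.0003
```

Run:
```python
from h import *
s=manip.get_state();print(s['position'],s['contact_force'],s['moment'])
im=snap('scene','scene9.png')
s=manip.get_state();print(s['position'],s['contact_force'],s['moment'])
b=cv2.imread('pics/scene9.png')[150:200,120:190];c=cv2.imread('pics/scene8.png')[150:200,120:190]
cv2.imwrite('pics/j1.png',cv2.resize(np.vstack([b,c]),None,fx=6,fy=6,interpolation=cv2.INTER_CUBIC))
```

```text
[ 0.42545911 -0.33500261  0.0795911 ] [ 0.08293296 -0.60650441 -0.48711713] [-0.00401367  0.00535138  0.09162932]
[ 0.42548804 -0.33508263  0.0795874 ] [ 0.1626075  -0.09635468 -0.50475861] [-0.02535883 -0.01189632  0.04398522]
```

View pics/j1.png

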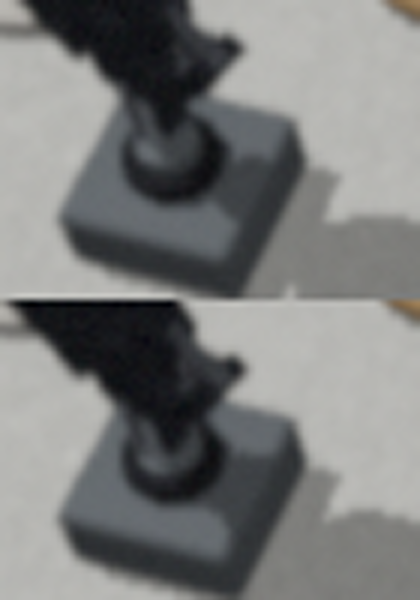

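Run:
```python
from meas import *
im=load('scene0.png')
a=proj(im,[.4265,-.335,.058]);b=proj(im,[.4265,-.335,.052]);print(a,b)
for f in('scene0','scene7','scene9','scene8'):
    c=load(f+'.png')['color'].mean(2)
    print(f); print(np.round(c[172:186,144:152]).astype(int).T.tolist())
```

```text
(np.float64(146.95581525774134), np.float64(172.87395576708863)) (np.float64(147.45024013631112), np.float64(174.130623030496))
scene0
[[98, 99, 103, 100, 89, 62, 43, 36, 33, 31, 45, 77, 96, 100], [97, 100, 102, 103, 94, 71, 47, 36, 35, 31, 36, 63, 91, 100], [99, 101, 101, 102, 96, 75, 50, 34, 34, 29, 19, 45, 76, 95], [98, 100, 102, 102, 95, 75, 48, 39, 31, 28, 22, 39, 72, 93], [99, 98, 100, 100, 93, 70, 47, 37, 34, 25, 20, 38, 73, 96], [97, 98, 99, 97, 85, 63, 46, 33, 32, 23, 22, 38, 72, 96], [97, 97, 96, 87, 71, 51, 40, 31, 28, 20, 22, 43, 75, 95], [94, 92, 85, 74, 56, 43, 32, 26, 26, 19, 24, 46, 76, 95]]
scene7
[[66, 61, 67, 80, 84, 63, 46, 38, 36, 35, 52, 84, 104, 109], [72, 72, 73, 74, 76, 67, 50, 42, 36, 31, 38, 68, 96, 107], [55, 64, 72, 77, 75, 67, 51, 39, 36, 33, 29, 51, 81, 102], [33, 40, 58, 71, 72, 62, 50, 43, 38, 30, 25, 42, 77, 101], [24, 30, 45, 62, 65, 58, 48, 40, 36, 28, 24, 41, 76, 100], [22, 34, 51, 62, 62, 57, 47, 37, 33, 27, 18, 45, 77, 101], [32, 49, 60, 64, 59, 51, 42, 26, 23, 18, 24, 46, 79, 103], [51, 60, 63, 62, 53, 46, 35, 20, 19, 19, 26, 50, 82, 102]]
scen
[... 260 characters left out ...]
 71, 66, 52, 39, 35, 28, 22, 41, 77, 101], [59, 65, 65, 66, 65, 60, 49, 37, 31, 27, 20, 45, 78, 101], [64, 66, 66, 65, 58, 51, 44, 32, 32, 25, 27, 48, 80, 102], [67, 65, 66, 62, 56, 48, 33, 26, 27, 19, 24, 52, 79, 102]]
scene8
[[72, 70, 73, 75, 88, 87, 64, 42, 34, 35, 52, 84, 102, 108], [68, 74, 74, 79, 89, 95, 79, 51, 38, 33, 39, 67, 96, 106], [43, 52, 62, 74, 83, 88, 81, 53, 40, 31, 28, 49, 83, 102], [23, 30, 42, 57, 74, 78, 76, 54, 37, 29, 23, 42, 77, 101], [24, 21, 30, 46, 64, 68, 64, 46, 38, 31, 25, 44, 77, 102], [23, 31, 37, 51, 64, 62, 55, 40, 30, 28, 23, 44, 77, 102], [31, 40, 51, 61, 66, 63, 46, 33, 22, 22, 27, 48, 80, 103], [43, 55, 60, 64, 60, 54, 37, 25, 20, 20, 24, 50, 82, 102]]
```

The key's rim dropped about 1.1–1.2 px under the press; full travel would be 1.26 px. That makes it about 5.5 mm down, past the 4.5 mm threshold. To be safe I'll press once more, a little better centred, then let go.

Call:
move_arm(
  series=[
    [[0.001,0,-0.004,0,0,0,0],[0,0,-0.004,0,0,0,0],[0,0,-0.003,0,0,0,0],[0,0,-0.002,0,0,0,0],[0,0,-0.001,0,0,0,0],[0,0,-0.001,0,0,0,0],[0,0,0,0,0,0,0],[0,0,0,0,0,0,0],[0,0,0,0,0,0,0]],
  ],
)

```text
clock: 19.67
position: [0.4271, -0.3357, 0.0669]
ee_rot: [0.001, 0.138, 0.99, -0.0]
contact_force: [-2.1, 1.9, 15.2]
width: 0.0
```

Run:
```python
from meas import *
s=manip.get_state();print(s['position'],s['contact_force'],s['moment'])
c=snap('scene','scene10.png')['color'].mean(2)
print(np.round(c[172:186,144:148]).astype(int).T.tolist())
```

```text
[ 0.42712567 -0.3356812   0.06686196] [-2.06206717  1.9266298  15.20163124] [0.49240872 0.40733872 0.01337114]
[[72, 72, 69, 70, 81, 87, 65, 42, 34, 36, 53, 84, 103, 108], [72, 74, 73, 75, 84, 95, 80, 49, 39, 33, 36, 67, 97, 107], [48, 55, 63, 75, 83, 88, 78, 51, 36, 33, 26, 50, 83, 102], [27, 32, 39, 57, 74, 76, 66, 46, 34, 31, 23, 41, 78, 101]]
```

Same stop, same picture: the key is down against its stop, with about 15 N on it. Letting go and retreating.

Call:
move_arm(
  series=[
    [[0,0,0.002,0,0,0,0],[0,0,0.004,0,0,0,0],[0,0,0.02,0,0,0,0],[0,0,0.035,0,0,0,0],[0,0,0.035,0,0,0,0],[-0.02,0,0.03,0,0,0,0],[-0.03,0,0,0,0,0,0],[-0.03,0,0,0,0,0,0],[-0.02,0,0,0,0,0,0],[0,0,0,0,0,0,0],[0,0,0,0,0,0,0],[0,0,0,0,0,0,0]],
  ],
)

```text
clock: 20.72
position: [0.3273, -0.3358, 0.1908]
ee_rot: [0.0, 0.138, 0.99, 0.0]
contact_force: [0.2, 0.4, 0.5]
width: -0.0
```

Run:
```python
from vf import *
s=manip.get_state();print(s['clock'],s['position'],s['contact_force'],abs(s['qd']).max())
for n in('top','scene'): im=snap(n,n+'11.png')
c=im['color'].mean(2); print(np.round(c[172:186,144:148]).astype(int).T.tolist())
scenefit('scene11.png',[.536,.018,-.27])
```

```text
20.7167 [ 0.32733548 -0.33580853  0.19079253] [0.1769786  0.36287308 0.51950772] 0.013366241100609846
[[104, 106, 106, 106, 93, 66, 43, 38, 35, 35, 52, 81, 100, 106], [104, 105, 108, 108, 98, 74, 51, 40, 35, 34, 38, 65, 94, 106], [103, 104, 108, 108, 101, 79, 51, 37, 37, 32, 24, 47, 81, 101], [104, 105, 107, 107, 100, 79, 55, 42, 34, 28, 24, 43, 75, 99]]
area 555 p [ 0.53573465  0.01802108 -0.2618776 ] res 63.023529411764706 line x,y -0.011592308740897391 0.0006739005207328866 ang 0.015522397842721136
```

View pics/scene11.png

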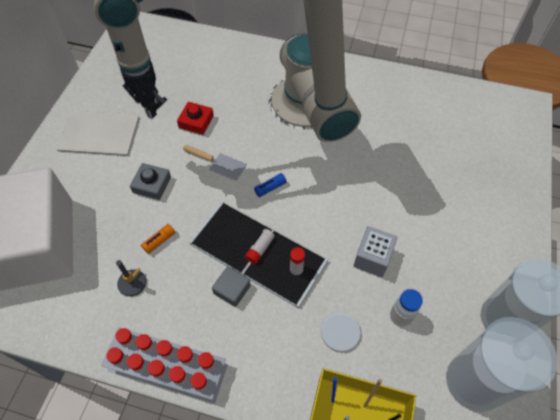

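View pics/top11.png

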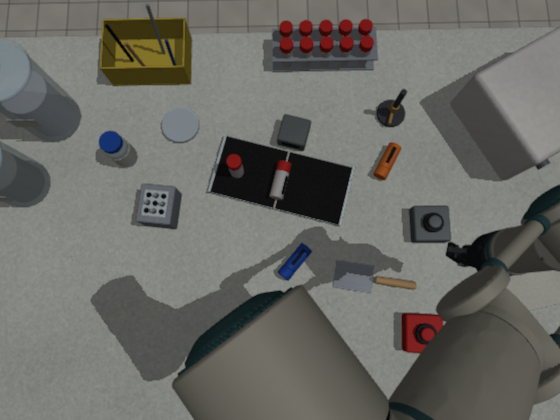

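The final pictures show the vial on the line (top view about (281,180)). The key is back up: its edge rows match the start picture. The standing vial (235,165), dish, burner, jar and spatula are where they were, and the arm is clear. Handing in.

```bash
python3 -c "
from rig import manip
print(manip.sign_off())"
```

```text
the job is handed in; nothing more can be done
None
```

I rolled the vial onto the reading line, pressed the grey key and released it, then handed in at about 21 s; sign-off gives no verdict.

- **Vial:** Five light strokes on its top, at 3–8 N, rolled it about 91 mm, roughly 5.3 rad. My last fits put its middle within about 2 mm of the line across it. Along the line it is 5 to 12 mm from the middle. It is parallel to the line within about 0.03 rad. The two cameras disagree by up to 6 mm along the line, still well inside the 30 mm limit.
- **Key:** I pressed it twice. The arm stopped at a tip height of about 56 mm, by the stated 11 mm tip offset, where I expected 52 mm. The measured force rise and the key's drop in the picture (1.1–1.2 of 1.26 px for full travel) both point to about 5.5 mm down. The threshold is 4.5 mm. I did not find the cause of the height difference. After release its image matches the start.
- **Bystanders:** The standing vial and the other loose objects look unmoved in the last pictures. The arm is clear of everything, with the force reading at noise level.

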